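# Roll-off ramp: clear the sleeve that stuck, run the one that rolls

## Robot

A 6-joint arm with a two-finger parallel gripper is mounted at the origin on the work surface. World frame = base frame: x ahead of the robot, y to its left, z up, the work surface at z = 0. Lengths are in m, angles in rad, forces in N, time in s.
With the tool pointing down it reaches from about 0.225 to 0.875 m from the base axis. Payload 3.4 kg.
Tool frame: the origin (TCP) lies between the finger pads; the fingertips stand 11 mm ahead of it and the grasp point (between the pads) lies 8 mm behind it (tips_ahead is the distance from the TCP to the fingertips, in m); z points along the fingers, x is the direction in which the jaws open and shut, and the axes are right-handed (so a half turn about z gives the same grasp; the last joint's range is limited). The gripper opens to 85 mm and grips with 20 to 120 N. Pads are 22 mm wide; open, the fingers measure 114 mm over their backs; the gripper's body (76 mm by 85 mm) begins 54 mm behind the grasp point. The pads swing forward as they close: fully open they stand 13 mm farther back than shut.
Start: joints at [-1.294, 0.276, 1.505, -0, 1.361, -0.121], TCP at [0.223, -0.53, 0.242] pointing down, gripper open.
Joint ranges: [-2.89, 2.89], [-0.75, 2.08], [0.22, 2.7], [-1.18, 4.32], [0.11, 2.71], [-2.7, 2.7]. Speed limits (rad/s): [2.57, 2.57, 3.14, 3.14, 3.14, 3.14].

## Interface

Orientations are given as a unit quaternion [w, x, y, z].
In Python, from rig import get_state, get_image, sign_off, masks_of, tips_ahead gives the robot as it stands.
- The arm moves only by the tool play_rows, never from a script. Its argument "series" is a list of rows, each an object of numbers: "fingers": the closure, from -1 (fully open) to 1 (shut); "dx", "dy", "dz": the shift along the world's x, y, z in mm; "turn": the turn about the world's z in rad. A call has 1 to 20 rows; each row shifts and turns the pose as measured when the row begins; what a row does not reach is not made up. A row lasts 1/12 s, in which the tool goes at most 41.7 mm and 7.16 degrees, less where a joint would pass 70% of its speed; a pose out of reach is approached as far as the arm can. A call with a gripper value outside its range is refused whole. The fingers move at their own pace and stop on an object; "squeeze" is the grip in N (left out, the last holds). Time passes only in rows, so rows that do not move let the fingers close. It gives the time, the measured TCP pose, the force and the opening at its end, in the units of the state.
- get_state(): the state, without advancing time (a new reading comes with each control period).
- get_image(name): name is "side" or "top" or "wrist"; returns a dict with "pixels" (480x640x3 uint8, red, green, blue), "vfov" (degrees; the focal length in pixels is half the picture's height over the tangent of half this angle, whatever the lens; pixels are square), "cx", "cy" (the principal point, pixels), "dist" ([k1, k2, p1, p2, k3] as OpenCV has them; the pictures are not rectified), "rvec" (rotation vector, rad) and "tvec" (3), from world to camera coordinates, as OpenCV has them; the wrist camera has in their place "hand_eye" (4x4, takes a point from camera to tool coordinates, whose origin is the TCP and whose axes are the tool frame's). Camera axes: x right, y down, z forward; pixel columns grow to the right and rows downward; lengths in m; the calibration is good to about 2 mm. A picture is of the moment at which its call begins: read the wrist's pose just before it. There is no depth.
- sign_off(): hands the job in, once; it reports no verdict.
Trained networks look in a picture, given as the dict that the camera call returned (one of the last four; its "shot" number tells which), for a name from the list of things; names that differ only in an ending like _2 or _b are one class to them, and where a whole thing is asked for, a point or a joint stands for the part that bears it (a point fixed in the world has none). Each returns a list of dicts, best first, with "p" (0 to 1); they miss things now and then, are a little off and sometimes report something else, mostly with a low value. They report only what shows in the picture. A call takes as long as a camera call. They do not tell look-alikes from the thing itself.
- masks_of(picture, label): "region" (480x640 bool, what is visible of it) and "xy" ([column, row] in pixels, amid what is visible of it).
The state is a dict: "clock": time; "qpos": joint angles; "qd": joint speeds; "effort": joint torques, N m; "position": TCP position; "ee_rot": TCP orientation; "contact_force": force on the tool from outside, world axes, zero at the start; "moment": the same for the moment, N m; "width": finger opening in m.
Only numpy, scipy, OpenCV 4.12 (cv2) and the standard library are available. Lean on these libraries where they do the work, as an engineer would, in place of code of your own. Each camera call takes 0.05 s, during which the arm holds its last target. There are 200 camera calls.

## Task

Sort the two aluminium tube sleeves with the roll-off ramp. The square one was let go on the ramp and did not roll, so take it off and put it in the grey side tray; then lay the round one crossways on the upper half of the ramp and let go close to the surface, so that it rolls down by itself, untouched, and comes to rest in the catch trough at the foot.

Things in the scene. Friction and masses are not known exactly. Their poses are not given: they have to be found in the camera images.
- round_mid (a point): Centre of the round sleeve: plain aluminium cylinder, 32 mm diameter, 60 mm long, 90 g, dark bore in its flat ends. y is its long axis (level). It lies on a 4 mm black rubber mat (centre 20 mm above the bench); four 4 mm stubs under it, inside its outline, stop it rolling. Grip it by the ends or across. A hexagonal spacer 30 mm high, not part of the job, stands 80 mm away on the mat.
- square_mid (a point): Centre of the square sleeve: plain aluminium bar, 32 x 32 mm in section, 60 mm long, 110 g, with a dark bore in each end. At the start it sits crossways half-way down the ramp, flat on the slope, held by friction. y is its long axis (level), z square to the slope. It can be gripped by its end faces (60 mm) or across its sides (32 mm).
- chute: Grey ramp surface, fixed, 220 mm long, 12 deg slope. Origin: middle of its head edge, 66 mm above the bench; x runs down the slope, y across (level), z square to it, up. 156 mm between side guides 16 mm high; foot edge 20 mm above the bench. Beyond it a catch trough, inside 75 x 156 mm, black floor 5 mm above the bench, walls 55 mm high. Round parts roll at once.
- side_tray: The grey open side tray, fixed to the bench: 160 mm (its x) by 170 mm (its y) outside, walls 5 mm thick and 35 mm high, floor 5 mm thick. The origin is at the centre of its underside, at bench height.
There are look-alikes about, which are no part of the job. Leave any purple or turquoise look-alike of the part that bears round_mid alone.

How it is judged:
On the way, in this order (a step that is already met when the one before it is completed fails the run):
1. the square sleeve is in the side tray and let go (x of square_mid in the frame of side_tray between -0.07 and 0.07 m and y of square_mid in the frame of side_tray between -0.075 and 0.075 m and z of square_mid in the frame of side_tray below 0.045 m and contact force between the fingers and square_sleeve below 0.05 N), for 0.2 s.
2. the round sleeve is let go on the upper half of the ramp, close to its surface (x of round_mid in the frame of chute between -0.01 and 0.13 m and y of round_mid in the frame of chute between -0.07 and 0.07 m and z of round_mid in the frame of chute between 0.005 and 0.03 m and contact force between the fingers and round_sleeve below 0.05 N), for 0.04 s.
At the end, for the whole second after the job is handed in: The square sleeve lies inside the side tray (its centre within the walls and less than 45 mm above the tray's underside) and the round sleeve lies in the catch trough at the ramp's foot (centre less than 35 mm above the bench), both let go and at rest (all of step 1 and x of round_mid in the frame of chute between 0.212 and 0.32 m and y of round_mid in the frame of chute between -0.085 and 0.085 m and height (world z) of round_mid below 0.035 m and contact force between the fingers and round_sleeve below 0.05 N and linear speed of square_sleeve below 0.03 m/s and linear speed of round_sleeve below 0.05 m/s); the robot touches nothing.
It fails at once if the round sleeve is held, pushed or guided on the lowest third of the ramp or in the catch trough (x of round_mid in the frame of chute between 0.15 and 0.32 m and y of round_mid in the frame of chute between -0.085 and 0.085 m and z of round_mid in the frame of chute below 0.035 m and contact force between the fingers and round_sleeve above 0.5 N).
It fails at once if the round sleeve is dropped onto the ramp from more than about 50 mm (x of round_mid in the frame of chute between -0.02 and 0.3 m and y of round_mid in the frame of chute between -0.085 and 0.085 m and z of round_mid in the frame of chute above 0.066 m and contact force between the fingers and round_sleeve below 0.05 N).
It also fails if it takes over 56 s, if anything falls off the work surface, if the arm or the gripper's body presses on something with over 40 N, if the wrist force passes 120 N, or if a joint passes its speed limit or range.

## Working session

There is one attempt and no reset: what is moved stays moved. The work goes in short steps, Python scripts to look and compute and a tool call to move; the robot and the scene stay as the last step left them, time stands still between calls to the robot, and variables do not carry over. Pictures are saved under pics/ and viewed, about 8 in all and at most 12, crops included, and the job is handed in when it is done.

Besides the shell and the picture viewer there is one more tool, called after "Emit:" in YAML: its name, and indented under it one key for each argument. play_rows: Moves the arm, as the interface text tells. Its arguments: {"type":"object","properties":{"series":{"type":"array"},"squeeze":{"type":"number"}},"required":["series"]}

```bash
mkdir -p pics; ls; cat > h.py <<'E'
import numpy as np, cv2, pickle
from rig import get_state, get_image, sign_off, masks_of, tips_ahead
from scipy.spatial.transform import Rotation as R
def K(im):
    f=240/np.tan(np.radians(im['vfov'])/2)
    return np.array([[f,0,im['cx']],[0,f,im['cy']],[0,0,1.]])
def pose(im,st=None):
    if 'rvec' in im:
        M=cv2.Rodrigues(np.array(im['rvec'],float))[0]; return M, np.array(im['tvec'],float).ravel()
    q=st['ee_rot']; T=np.eye(4); T[:3,:3]=R.from_quat([q[1],q[2],q[3],q[0]]).as_matrix(); T[:3,3]=st['position']
    W=np.linalg.inv(T@np.array(im['hand_eye'])); return W[:3,:3],W[:3,3]
def hit(im,px,z,st=None):
    M,t=pose(im,st); px=np.array(px,float).reshape(-1,1,2)
    u=cv2.undistortPoints(px,K(im),np.array(im['dist'],float)).reshape(-1,2)
    d=np.c_[u,np.ones(len(u))]@M; c=-M.T@t
    return c+d*((np.asarray(z)-c[2])/d[:,2])[:,None]
def proj(im,P,st=None):
    M,t=pose(im,st)
    return cv2.projectPoints(np.array(P,float).reshape(-1,3),cv2.Rodrigues(M)[0],t,K(im),np.array(im['dist'],float))[0].reshape(-1,2)
def save(im,n,crop=None,s=1):
    a=im['pixels'][:,:,::-1]
    if crop: a=a[crop[1]:crop[3],crop[0]:crop[2]]
    cv2.imwrite('pics/'+n+'.png',cv2.resize(a,None,fx=s,fy=s,interpolation=cv2.INTER_CUBIC))
E
cat > a.py <<'E'
from h import *
for n in ['top','side']:
    im=get_image(n); save(im,n+'0')
    pickle.dump(im,open(n+'.pkl','wb'))
    print(n,'cam',(-pose(im)[0].T@pose(im)[1]).round(3))
    for l in ['round_mid','square_mid','chute','side_tray']:
        for m in masks_of(im,l):
            c=cv2.findContours(m['region'].astype('uint8'),0,2)[0]; 
            if not c: continue
            b=cv2.boxPoints(cv2.minAreaRect(max(c,key=cv2.contourArea)))
            print(l,round(m['p'],2),np.round(m['xy']),m['region'].sum(),b.round().tolist(),'w@.02',hit(im,[m['xy']],.02).round(3))
E
python3 a.py
```

```text
pics
top cam [0.463 0.01  0.92 ]
round_mid 0.83 [332. 237.] 495 [[315.0, 232.0], [346.0, 229.0], [347.0, 245.0], [317.0, 248.0]] w@.02 [[ 0.516 -0.016  0.02 ]]
round_mid 0.83 [292. 137.] 574 [[274.0, 131.0], [289.0, 122.0], [306.0, 152.0], [291.0, 161.0]] w@.02 [[0.709 0.062 0.02 ]]
round_mid 0.79 [387. 329.] 581 [[368.0, 327.0], [378.0, 313.0], [407.0, 334.0], [397.0, 348.0]] w@.02 [[ 0.343 -0.122  0.02 ]]
round_mid 0.71 [334. 164.] 487 [[323.0, 151.0], [338.0, 146.0], [348.0, 176.0], [333.0, 181.0]] w@.02 [[ 0.657 -0.02   0.02 ]]
square_mid 0.73 [189. 202.] 747 [[169.0, 207.0], [173.0, 186.0], [209.0, 193.0], [205.0, 214.0]] w@.02 [[0.582 0.259 0.02 ]]
chute 0.86 [177. 216.] 9817 [[118.0, 255.0], [148.0, 139.0], [240.0, 164.0], [210.0, 279.0]] w@.02 [[0.555 0.281 0.02 ]]
chute 0.26 [470. 241.] 7812 [[415.0, 214.0], [506.0, 192.0], [527.0, 275.0], [436.0, 297.0]] w@.02 [[ 0.51  -0.281  0.02 ]]
side_tray 0.57 [466. 244.] 7695 [[416.0, 214.0], [506.0, 191.0], [527.0, 274.0], [437.0, 297.0]] w@.02 [[ 0.505 -0.275  0.02 ]]
side cam [0.349 0.754 0.676]
round_mid 0.91 [198. 273.] 699 [[178.0, 265.0], [215.0, 258.0], [219.0, 278.0], [182.0, 285.0]] w@.02 [[0.701 0.078 0.02 ]]
round_mid 0.87 [409. 240.] 534 [[393.0, 239.0], [422.0, 222.0], [431.0, 237.0], [401.0, 254.0]] w@.02 [[ 0.347 -0.11   0.02 ]]
round_mid 0.82 [312. 259.] 583 [[300.0, 272.0], [307.0, 238.0], [325.0, 242.0], [318.0, 275.0]] w@.02 [[ 0.514 -0.009  0.02 ]]
round_mid 0.66 [238. 243.] 588 [[221.0, 235.0], [254.0, 235.0], [254.0, 253.0], [221.0, 253.0]] w@.02 [[ 0.66 -0.02  0.02]]
square_mid 0.57 [224. 346.] 1385 [[198.0, 357.0], [227.0, 315.0], [254.0, 334.0], [224.0, 376.0]] w@.02 [[0.599 0.224 0.02 ]]
chute 0.79 [242. 373.] 13587 [[129.0, 395.0], [158.0, 284.0], [328.0, 329.0], [299.0, 440.0]] w@.02 [[0.556 0.267 0.02 ]]
side_tray 0.79 [343. 186.] 4203 [[307.0, 156.0], [385.0, 156.0], [385.0, 213.0], [307.0, 213.0]] w@.02 [[ 0.504 -0.265  0.02 ]]
```

View pics/top0.png

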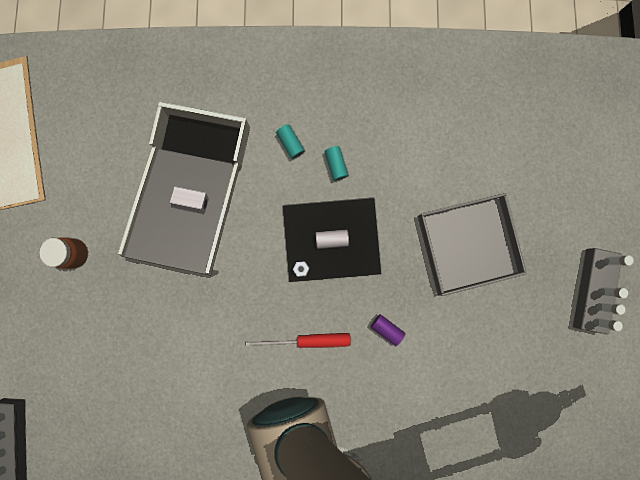

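View pics/side0.png

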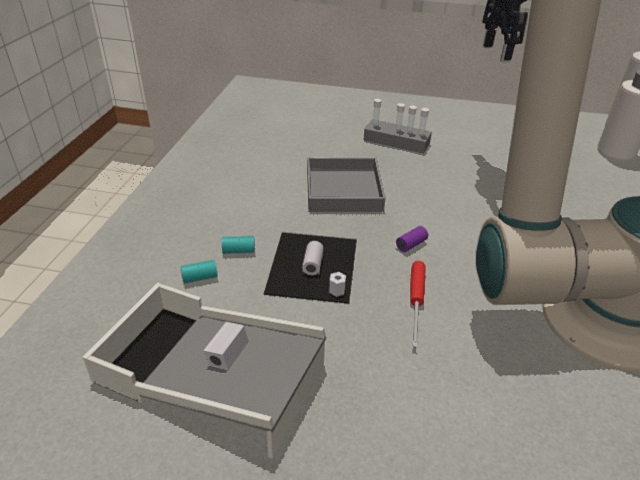

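The round sleeve (plain aluminium) lies on the black mat at top px (332,239). The teal parts at (290,141) and (336,163) and the purple one at (387,330) are look-alikes. The square sleeve is on the ramp at (189,198), and the tray is at (470,244). The ramp's head is at the bottom and its trough at the top. I'll confirm these in one enlarged crop, which I also need for the ramp corners.

```bash
python3 - <<'E'
from h import *
im=pickle.load(open('top.pkl','rb')); save(im,'crop1',(112,95,382,285),2.9)
st=get_state(); print(tips_ahead if not callable(tips_ahead) else tips_ahead(), st['width'],st['clock'],st['position'],st['ee_rot'])
E
```

```text
0.011 0.08508754184658472 0.5 [ 0.22276503 -0.53009143  0.24229097] [-9.33794334e-06  8.32890175e-01 -5.53438303e-01  6.78632962e-06]
```

View pics/crop1.png

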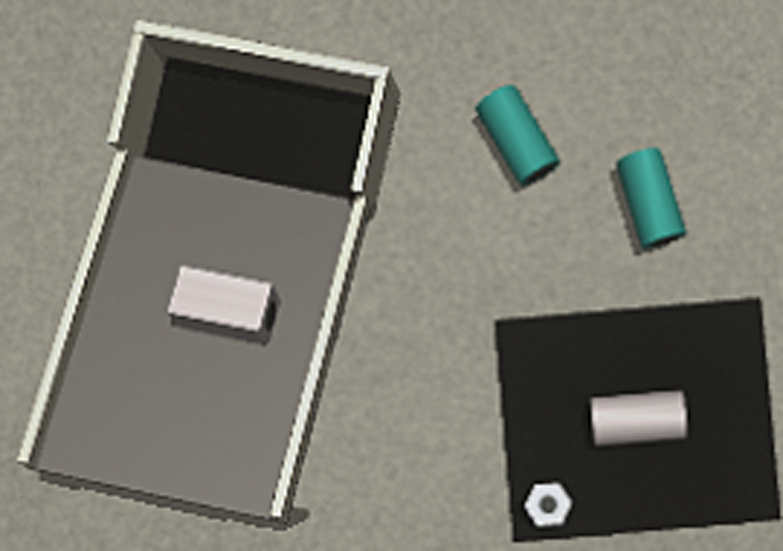

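```bash
cat > fit.py <<'E'
from h import *
from scipy.optimize import least_squares
im=pickle.load(open('top.pkl','rb'))
f=lambda p: np.array(p)/2.9+[112,95]-.3
def T(p,L,s,z0): # local->world
    M=R.from_euler('ZY',[p[2],s]).as_matrix(); return np.array(L)@M.T+[p[0],p[1],z0]
c=f([(36,470),(273,515),(135,157),(352,197)])
L=[(0,.078,0),(0,-.078,0),(.22,.078,0),(.22,-.078,0)]
s=np.radians(12)
r=least_squares(lambda p:(proj(im,T(p,L,s,.066))-c).ravel(),[.45,.3,-.2])
C=r.x; print('chute',C.round(4),r.fun.round(1))
q=f([(180,266),(272,280),(262,330),(170,313)])
SL=np.array([(.016,.03,.016),(.016,-.03,.016),(-.016,-.03,.016),(-.016,.03,.016)])
def SW(p):
    l=R.from_euler('z',p[2]).apply(SL)+[p[0],p[1],.016]; return T(C,l,s,.066)
r=least_squares(lambda p:(proj(im,SW(p))-q).ravel(),[.11,0,0]); S=r.x
print('square local',S.round(4),'world',T(C,[[S[0],S[1],.016]],s,.066).round(4),r.fun.round(1))
t=np.array([(416,214),(506,192),(524,272),(437,296)],float)
# y left, x up
r=least_squares(lambda p:(proj(im,T(p,[(.08,.085,.035),(.08,-.085,.035),(-.08,-.085,.035),(-.08,.085,.035)],0,0))-t).ravel(),[.5,-.28,.2])
print('tray',r.x.round(4),r.fun.round(1))
for a in [(0,0,.016),(.06,0,.016),(.11,0,.016),(.26,0,0)]: print(a,T(C,[a],s,.066).round(4))
for n,p in (('top',[f((593,398)),f((684,392)),f((687,436)),f((597,442))]),):
    w=hit(im,p,.02); print('round',w.mean(0).round(4), w.round(3).tolist())
E
python3 fit.py
```

```text
chute [ 0.462   0.288  -0.1859] [-0.3 -0.3  0.5  0.7 -1.7 -0.6  1.4  0. ]
square local [ 0.1243 -0.0183  0.0312] world [[0.5813 0.2469 0.0558]] [ 0.1  0.   0.4  0.3  0.  -0.5 -0.6  0.2]
tray [ 0.5049 -0.2795  0.2427] [ 1.7 -1.2 -3.1  0.2 -0.2  1.6  1.5 -0.5]
(0, 0, 0.016) [[0.4652 0.2874 0.0817]]
(0.06, 0, 0.016) [[0.5229 0.2765 0.0692]]
(0.11, 0, 0.016) [[0.571  0.2675 0.0588]]
(0.26, 0, 0) [[0.7119 0.241  0.0119]]
round [ 0.5137 -0.0176  0.02  ] [[0.526, 0.013, 0.02], [0.53, -0.046, 0.02], [0.501, -0.048, 0.02], [0.497, 0.011, 0.02]]
```

Emit:
play_rows:
  series:
    - {"dx": 17,"dy": 37,"turn": -0.028,"fingers": -1}
    - {"dx": 17,"dy": 37,"turn": -0.028,"fingers": -1}
    - {"dx": 17,"dy": 37,"turn": -0.028,"fingers": -1}
    - {"dx": 17,"dy": 37,"turn": -0.028,"fingers": -1}
    - {"dx": 17,"dy": 37,"turn": -0.028,"fingers": -1}
    - {"dx": 17,"dy": 37,"turn": -0.028,"fingers": -1}
    - {"dx": 17,"dy": 37,"turn": -0.028,"fingers": -1}
    - {"dx": 17,"dy": 37,"turn": -0.028,"fingers": -1}
    - {"dx": 17,"dy": 37,"turn": -0.028,"fingers": -1}
    - {"dx": 17,"dy": 37,"turn": -0.028,"fingers": -1}
    - {"dx": 17,"dy": 37,"turn": -0.028,"fingers": -1}
    - {"dx": 17,"dy": 37,"turn": -0.028,"fingers": -1}
    - {"dx": 17,"dy": 37,"turn": -0.028,"fingers": -1}
    - {"dx": 17,"dy": 37,"turn": -0.028,"fingers": -1}
    - {"dx": 17,"dy": 37,"turn": -0.028,"fingers": -1}
    - {"dx": 17,"dy": 37,"turn": -0.028,"fingers": -1}
    - {"dx": 17,"dy": 37,"turn": -0.028,"fingers": -1}
    - {"dx": 17,"dy": 37,"turn": -0.028,"fingers": -1}
    - {"dx": 17,"dy": 37,"turn": -0.028,"fingers": -1}
    - {"dx": 0,"dy": 0,"fingers": -1}
  squeeze: 40

```text
invalid input at $.series[0]: expected keys fingers, dx, dy, dz, turn
```

All five keys are needed in every row.

Emit:
play_rows:
  series:
    - {"dx": 17,"dy": 37,"dz": 0,"turn": -0.028,"fingers": -1}
    - {"dx": 17,"dy": 37,"dz": 0,"turn": -0.028,"fingers": -1}
    - {"dx": 17,"dy": 37,"dz": 0,"turn": -0.028,"fingers": -1}
    - {"dx": 17,"dy": 37,"dz": 0,"turn": -0.028,"fingers": -1}
    - {"dx": 17,"dy": 37,"dz": 0,"turn": -0.028,"fingers": -1}
    - {"dx": 17,"dy": 37,"dz": 0,"turn": -0.028,"fingers": -1}
    - {"dx": 17,"dy": 37,"dz": 0,"turn": -0.028,"fingers": -1}
    - {"dx": 17,"dy": 37,"dz": 0,"turn": -0.028,"fingers": -1}
    - {"dx": 17,"dy": 37,"dz": 0,"turn": -0.028,"fingers": -1}
    - {"dx": 17,"dy": 37,"dz": 0,"turn": -0.028,"fingers": -1}
    - {"dx": 17,"dy": 37,"dz": 0,"turn": -0.028,"fingers": -1}
    - {"dx": 17,"dy": 37,"dz": 0,"turn": -0.028,"fingers": -1}
    - {"dx": 17,"dy": 37,"dz": 0,"turn": -0.028,"fingers": -1}
    - {"dx": 17,"dy": 37,"dz": 0,"turn": -0.028,"fingers": -1}
    - {"dx": 17,"dy": 37,"dz": 0,"turn": -0.028,"fingers": -1}
    - {"dx": 17,"dy": 37,"dz": 0,"turn": -0.028,"fingers": -1}
    - {"dx": 17,"dy": 37,"dz": 0,"turn": -0.028,"fingers": -1}
    - {"dx": 17,"dy": 37,"dz": 0,"turn": -0.028,"fingers": -1}
    - {"dx": 17,"dy": 37,"dz": 0,"turn": -0.028,"fingers": -1}
    - {"dx": 0,"dy": 0,"dz": 0,"turn": 0,"fingers": -1}
  squeeze: 40

```text
clock: 2.17
position: [0.5472, 0.1917, 0.2448]
ee_rot: [0.002, -0.644, 0.765, -0.006]
contact_force: [1.0, -0.6, -0.1]
width: 0.0854
```

Emit:
play_rows:
  series:
    - {"dx": 17,"dy": 28,"dz": -20,"turn": 0.01,"fingers": -1}
    - {"dx": 17,"dy": 27,"dz": -20,"turn": 0,"fingers": -1}
    - {"dx": 0,"dy": 0,"dz": 0,"turn": 0,"fingers": -1}
    - {"dx": 0,"dy": 0,"dz": 0,"turn": 0,"fingers": -1}

```text
clock: 2.5
position: [0.5817, 0.2489, 0.2052]
ee_rot: [0.002, -0.65, 0.76, -0.007]
contact_force: [0.2, -1.0, 0.2]
width: 0.0852
```

```bash
python3 - <<'E'
from h import *
st=get_state(); im=get_image('wrist'); pickle.dump((st,im),open('w1.pkl','wb')); save(im,'w1')
x=R.from_quat(np.roll(st['ee_rot'],-1)).as_matrix()[:,0]
print(st['position'],st['ee_rot'],np.arctan2(x[1],x[0]),st['qpos'].round(2) if hasattr(st['qpos'],'round') else st['qpos'])
for m in masks_of(im,'square_mid'):
    c=max(cv2.findContours(m['region'].astype('uint8'),0,2)[0],key=cv2.contourArea)
    print(m['p'],m['xy'],cv2.boxPoints(cv2.minAreaRect(c)).round().tolist(),hit(im,[m['xy']],.07,st))
E
```

```text
[0.5816609  0.24892527 0.20517343] [ 0.0024714  -0.65045379  0.75950498 -0.00747988] -1.725219604958187 [ 0.3   0.38  1.44 -0.01  1.31  2.03]
0.62 [319.0, 234.6] [[274.0, 256.0], [275.0, 211.0], [360.0, 213.0], [359.0, 258.0]] [[0.58305909 0.24776471 0.07      ]]
```

View pics/w1.png

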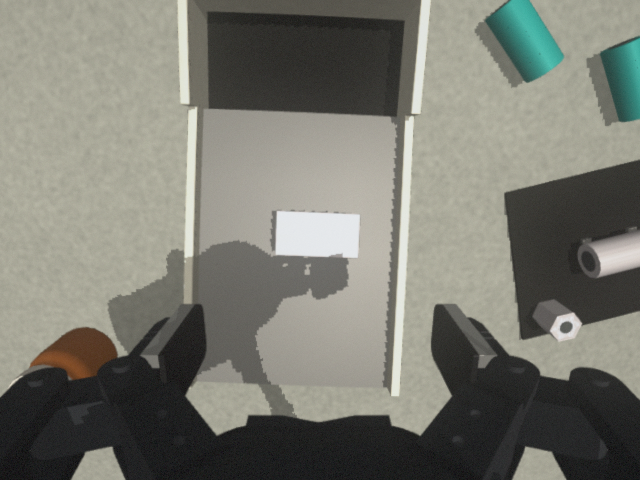

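The wrist view shows the bar's top face centred at (317,235) and the jaws aligned with it. That agrees with the fit to about 2 mm, so I'm going down.

Emit:
play_rows:
  series:
    - {"dx": -1,"dy": -1,"dz": -38,"turn": 0,"fingers": -1}
    - {"dx": 0,"dy": 0,"dz": -38,"turn": 0,"fingers": -1}
    - {"dx": 0,"dy": 0,"dz": -38,"turn": 0,"fingers": -1}
    - {"dx": 0,"dy": 0,"dz": -20,"turn": 0,"fingers": -1}
    - {"dx": 0,"dy": 0,"dz": -10,"turn": 0,"fingers": -1}
    - {"dx": 0,"dy": 0,"dz": 0,"turn": 0,"fingers": -1}

```text
clock: 3.1
position: [0.5819, 0.2403, 0.0671]
ee_rot: [0.009, -0.648, 0.762, -0.012]
contact_force: [0.7, -1.3, -0.2]
width: 0.0855
```

Emit:
play_rows:
  series:
    - {"dx": -1,"dy": 8,"dz": 0,"turn": 0,"fingers": -1}
    - {"dx": 0,"dy": 0,"dz": 0,"turn": 0,"fingers": -1}

```text
clock: 3.27
position: [0.5819, 0.2475, 0.0695]
ee_rot: [0.011, -0.647, 0.763, -0.012]
contact_force: [0.4, 0.2, -0.4]
width: 0.0853
```

Emit:
play_rows:
  series:
    - {"dx": -1,"dy": 0,"dz": -9,"turn": 0,"fingers": -1}
    - {"dx": 0,"dy": 0,"dz": -6,"turn": 0,"fingers": -1}
    - {"dx": 0,"dy": 0,"dz": 0,"turn": 0,"fingers": -1}

```text
clock: 3.52
position: [0.5841, 0.2489, 0.0587]
ee_rot: [0.015, -0.647, 0.762, -0.014]
contact_force: [-0.8, -1.3, -0.2]
width: 0.0858
```

Emit:
play_rows:
  series:
    - {"dx": -4,"dy": 0,"dz": -6,"turn": 0,"fingers": -1}
    - {"dx": 0,"dy": 0,"dz": 0,"turn": 0,"fingers": 1}
    - {"dx": 0,"dy": 0,"dz": 0,"turn": 0,"fingers": 1}
    - {"dx": 0,"dy": 0,"dz": 0,"turn": 0,"fingers": 1}
    - {"dx": 0,"dy": 0,"dz": 0,"turn": 0,"fingers": 1}
    - {"dx": 0,"dy": 0,"dz": 0,"turn": 0,"fingers": 1}

```text
clock: 4.02
position: [0.5804, 0.2495, 0.0534]
ee_rot: [0.016, -0.647, 0.762, -0.015]
contact_force: [0.6, 0.3, -1.1]
width: 0.0594
```

Gripped at 59.4 mm. Next I lift.

Emit:
play_rows:
  series:
    - {"dx": 0,"dy": 0,"dz": 15,"turn": 0,"fingers": 1}
    - {"dx": 0,"dy": 0,"dz": 30,"turn": 0,"fingers": 1}
    - {"dx": 0,"dy": 0,"dz": 38,"turn": 0,"fingers": 1}
    - {"dx": 0,"dy": 0,"dz": 30,"turn": 0,"fingers": 1}
    - {"dx": 0,"dy": 0,"dz": 0,"turn": 0,"fingers": 1}

```text
clock: 4.43
position: [0.5763, 0.2479, 0.1657]
ee_rot: [0.011, -0.647, 0.762, -0.013]
contact_force: [0.9, -0.1, -0.2]
width: 0.0595
```

Emit:
play_rows:
  series:
    - {"dx": -5,"dy": -37,"dz": 0,"turn": 0.028,"fingers": 1}
    - {"dx": -5,"dy": -37,"dz": 0,"turn": 0.028,"fingers": 1}
    - {"dx": -5,"dy": -37,"dz": 0,"turn": 0.028,"fingers": 1}
    - {"dx": -5,"dy": -37,"dz": 0,"turn": 0.028,"fingers": 1}
    - {"dx": -5,"dy": -37,"dz": 0,"turn": 0.028,"fingers": 1}
    - {"dx": -5,"dy": -37,"dz": 0,"turn": 0.028,"fingers": 1}
    - {"dx": -5,"dy": -37,"dz": 0,"turn": 0.028,"fingers": 1}
    - {"dx": -5,"dy": -37,"dz": 0,"turn": 0.028,"fingers": 1}
    - {"dx": -5,"dy": -37,"dz": 0,"turn": 0.028,"fingers": 1}
    - {"dx": -5,"dy": -37,"dz": 0,"turn": 0.028,"fingers": 1}
    - {"dx": -5,"dy": -37,"dz": 0,"turn": 0.028,"fingers": 1}
    - {"dx": -5,"dy": -37,"dz": 0,"turn": 0.028,"fingers": 1}
    - {"dx": -5,"dy": -37,"dz": 0,"turn": 0.028,"fingers": 1}
    - {"dx": -5,"dy": -30,"dz": 0,"turn": 0.028,"fingers": 1}
    - {"dx": 0,"dy": 0,"dz": 0,"turn": 0,"fingers": 1}

```text
clock: 5.68
position: [0.4954, -0.2814, 0.157]
ee_rot: [-0.013, 0.792, -0.611, 0.006]
contact_force: [0.7, -0.3, -0.8]
width: 0.0599
```

Emit:
play_rows:
  series:
    - {"dx": 5,"dy": 0,"dz": -38,"turn": 0,"fingers": 1}
    - {"dx": 4,"dy": 0,"dz": -38,"turn": 0,"fingers": 1}
    - {"dx": 0,"dy": 0,"dz": -25,"turn": 0,"fingers": 1}
    - {"dx": 0,"dy": 0,"dz": -10,"turn": 0,"fingers": 1}
    - {"dx": 0,"dy": 0,"dz": 0,"turn": 0,"fingers": 1}

```text
clock: 6.1
position: [0.5031, -0.2847, 0.0403]
ee_rot: [-0.013, 0.789, -0.614, 0.007]
contact_force: [-0.1, 0.9, -0.4]
width: 0.0596
```

```bash
python3 - <<'E'
from h import *
im=get_image('side'); save(im,'s1',(280,100,440,240),4)
E
```

```text
(no output)
```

View pics/s1.png

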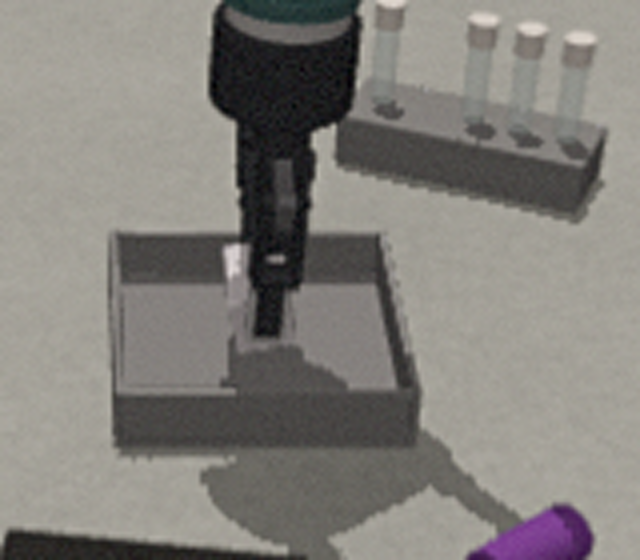

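The bar is held inside the tray, at crop (265,320). I'll lower it slowly, then release.

Emit:
play_rows:
  series:
    - {"dx": 0,"dy": 1,"dz": -7,"turn": 0,"fingers": 1}
    - {"dx": 0,"dy": 0,"dz": -4,"turn": 0,"fingers": 1}
    - {"dx": 0,"dy": 0,"dz": 0,"turn": 0,"fingers": 1}

```text
clock: 6.4
position: [0.5043, -0.2835, 0.0305]
ee_rot: [-0.013, 0.789, -0.614, 0.008]
contact_force: [0.3, -0.8, -1.6]
width: 0.0596
```

Emit:
play_rows:
  series:
    - {"dx": 0,"dy": 0,"dz": -4,"turn": 0,"fingers": 1}
    - {"dx": 0,"dy": 0,"dz": 0,"turn": 0,"fingers": 0}
    - {"dx": 0,"dy": 0,"dz": 0,"turn": 0,"fingers": -1}
    - {"dx": 0,"dy": 0,"dz": 0,"turn": 0,"fingers": -1}
    - {"dx": 0,"dy": 0,"dz": 0,"turn": 0,"fingers": -1}
    - {"dx": 0,"dy": 0,"dz": 0,"turn": 0,"fingers": -1}
    - {"dx": 0,"dy": 0,"dz": 20,"turn": 0,"fingers": -1}
    - {"dx": 0,"dy": 0,"dz": 38,"turn": 0,"fingers": -1}
    - {"dx": 0,"dy": 0,"dz": 38,"turn": 0,"fingers": -1}
    - {"dx": 0,"dy": 0,"dz": 38,"turn": 0,"fingers": -1}
    - {"dx": 0,"dy": 0,"dz": 0,"turn": 0,"fingers": -1}
    - {"dx": 0,"dy": 0,"dz": 0,"turn": 0,"fingers": -1}

```text
clock: 7.4
position: [0.5051, -0.2838, 0.1697]
ee_rot: [-0.013, 0.789, -0.614, 0.011]
contact_force: [-1.1, 0.6, -0.6]
width: 0.0857
```

```bash
python3 - <<'E'
from h import *
st=get_state(); im=get_image('wrist'); save(im,'w2')
print(st['position'],st['ee_rot'])
for m in masks_of(im,'square_mid'): print(m['p'],m['xy'],m['region'].sum(),hit(im,[m['xy']],.037,st))
E
```

```text
[ 0.50506768 -0.28377848  0.16967513] [-0.01334369  0.78936173 -0.61368353  0.01106914]
0.61 [321.1, 237.7] 4139 [[ 0.50813596 -0.28460466  0.037     ]]
0.56 [11.9, 146.3] 990 [[ 0.51844619 -0.06011394  0.037     ]]
```

View pics/w2.png

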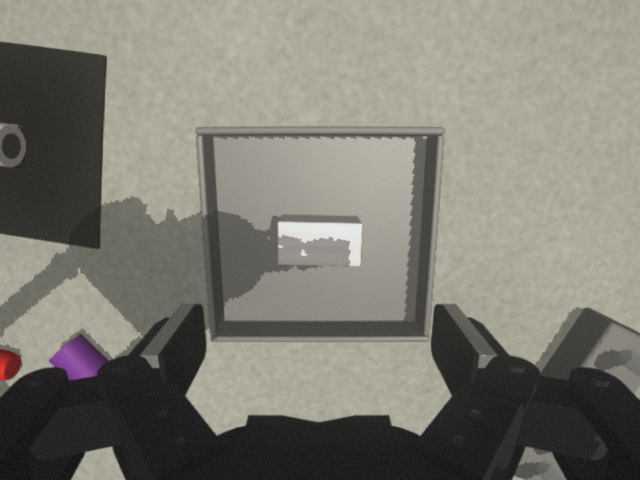

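The square sleeve lies flat in the middle of the tray at (320,241). Next is the round sleeve.

Emit:
play_rows:
  series:
    - {"dx": 1,"dy": 35,"dz": 5,"turn": -0.026,"fingers": -1}
    - {"dx": 1,"dy": 38,"dz": 5,"turn": -0.026,"fingers": -1}
    - {"dx": 1,"dy": 38,"dz": 5,"turn": -0.026,"fingers": -1}
    - {"dx": 1,"dy": 38,"dz": 5,"turn": -0.026,"fingers": -1}
    - {"dx": 1,"dy": 38,"dz": 0,"turn": -0.026,"fingers": -1}
    - {"dx": 1,"dy": 38,"dz": 0,"turn": -0.026,"fingers": -1}
    - {"dx": 1,"dy": 38,"dz": 0,"turn": -0.026,"fingers": -1}
    - {"dx": 0,"dy": 0,"dz": 0,"turn": 0,"fingers": -1}
    - {"dx": 0,"dy": 0,"dz": 0,"turn": 0,"fingers": -1}

```text
clock: 8.25
position: [0.504, -0.0103, 0.1751]
ee_rot: [-0.008, 0.725, -0.688, 0.001]
contact_force: [-0.6, 0.2, 0.3]
width: 0.0854
```

```bash
cat > r.py <<'E'
from h import *
import sys
st=get_state(); im=get_image('wrist'); save(im,sys.argv[1])
x=R.from_quat(np.roll(st['ee_rot'],-1)).as_matrix()
print(st['position'],'yaw',np.arctan2(x[1,0],x[0,0]),'zaxis',x[:,2].round(3),st['qpos'])
for m in masks_of(im,'round_mid'):
    c=max(cv2.findContours(m['region'].astype('uint8'),0,2)[0],key=cv2.contourArea)
    b=cv2.boxPoints(cv2.minAreaRect(c)); w=hit(im,b,.025,st)
    print(m['p'],m['xy'],b.round().tolist(),hit(im,[m['xy']],.025,st).round(4),w.round(3).tolist())
E
python3 r.py w3
```

```text
[ 0.50395806 -0.01025195  0.17509541] yaw -1.51865204029743 zaxis [ 0.012  0.009 -1.   ] [-0.16650651  0.21292026  1.7692004   0.01245036  1.1487656   1.34716313]
0.89 [326.2, 218.5] [[286.0, 199.0], [369.0, 196.0], [371.0, 239.0], [287.0, 242.0]] [[ 0.5143 -0.0138  0.025 ]] [[0.527, 0.017, 0.025], [0.533, -0.045, 0.025], [0.5, -0.049, 0.025], [0.494, 0.015, 0.025]]
0.84 [355.5, 27.6] [[325.0, 0.0], [371.0, -10.0], [386.0, 53.0], [339.0, 63.0]] [[ 0.6455 -0.0259  0.025 ]] [[0.661, -0.004, 0.025], [0.669, -0.035, 0.025], [0.631, -0.047, 0.025], [0.622, -0.016, 0.025]]
0.57 [421.2, 402.0] [[393.0, 403.0], [414.0, 375.0], [448.0, 400.0], [426.0, 428.0]] [[ 0.3579 -0.1053  0.025 ]] [[0.356, -0.081, 0.025], [0.385, -0.096, 0.025], [0.361, -0.128, 0.025], [0.33, -0.113, 0.025]]
```

View pics/w3.png

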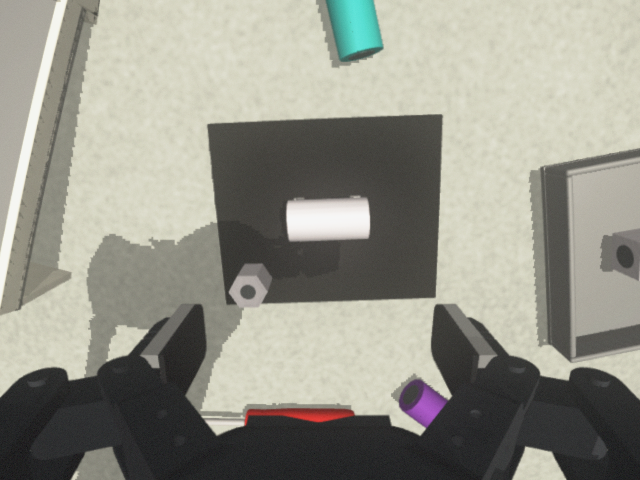

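The round sleeve is at (327,219). The hex spacer at (248,285) is clear of the fingers.

Emit:
play_rows:
  series:
    - {"dx": 5,"dy": -3,"dz": -35,"turn": 0.02,"fingers": -1}
    - {"dx": 5,"dy": -2,"dz": -38,"turn": 0.02,"fingers": -1}
    - {"dx": 0,"dy": 0,"dz": -30,"turn": 0,"fingers": -1}
    - {"dx": 0,"dy": 0,"dz": -10,"turn": 0,"fingers": -1}
    - {"dx": 0,"dy": 0,"dz": 0,"turn": 0,"fingers": -1}

```text
clock: 8.77
position: [0.5168, -0.0249, 0.0585]
ee_rot: [-0.009, 0.736, -0.677, 0.005]
contact_force: [-0.5, 0.1, -0.1]
width: 0.0854
```

Emit:
play_rows:
  series:
    - {"dx": -3,"dy": 9,"dz": 0,"turn": 0.01,"fingers": -1}
    - {"dx": 0,"dy": 0,"dz": -12,"turn": 0,"fingers": -1}
    - {"dx": 0,"dy": 0,"dz": -12,"turn": 0,"fingers": -1}
    - {"dx": 0,"dy": 0,"dz": 0,"turn": 0,"fingers": -1}

```text
clock: 9.1
position: [0.5146, -0.0191, 0.035]
ee_rot: [-0.009, 0.738, -0.675, 0.005]
contact_force: [-0.8, 0.3, 0.1]
width: 0.0856
```

Emit:
play_rows:
  series:
    - {"dx": -1,"dy": 4,"dz": -9,"turn": 0,"fingers": -1}
    - {"dx": 0,"dy": 0,"dz": -5,"turn": 0,"fingers": -1}
    - {"dx": 0,"dy": 0,"dz": 0,"turn": 0,"fingers": -1}

```text
clock: 9.35
position: [0.5156, -0.0155, 0.0228]
ee_rot: [-0.01, 0.737, -0.676, 0.007]
contact_force: [0.2, 0.6, -0.3]
width: 0.0854
```

Emit:
play_rows:
  series:
    - {"dx": -1,"dy": 0,"dz": -4,"turn": 0,"fingers": -1}
    - {"dx": 0,"dy": 0,"dz": 0,"turn": 0,"fingers": 1}
    - {"dx": 0,"dy": 0,"dz": 0,"turn": 0,"fingers": 1}
    - {"dx": 0,"dy": 0,"dz": 0,"turn": 0,"fingers": 1}
    - {"dx": 0,"dy": 0,"dz": 0,"turn": 0,"fingers": 1}
    - {"dx": 0,"dy": 0,"dz": 0,"turn": 0,"fingers": 1}

```text
clock: 9.85
position: [0.5157, -0.0155, 0.0203]
ee_rot: [-0.011, 0.737, -0.675, 0.009]
contact_force: [0.3, -0.1, -0.4]
width: 0.0591
```

Emit:
play_rows:
  series:
    - {"dx": 0,"dy": 0,"dz": 15,"turn": 0,"fingers": 1}
    - {"dx": 0,"dy": 0,"dz": 35,"turn": 0,"fingers": 1}
    - {"dx": 0,"dy": 0,"dz": 38,"turn": 0,"fingers": 1}
    - {"dx": 0,"dy": 0,"dz": 38,"turn": 0,"fingers": 1}
    - {"dx": 1,"dy": 36,"dz": 10,"turn": -0.034,"fingers": 1}
    - {"dx": 1,"dy": 37,"dz": 0,"turn": -0.034,"fingers": 1}
    - {"dx": 1,"dy": 37,"dz": 0,"turn": -0.034,"fingers": 1}
    - {"dx": 1,"dy": 37,"dz": 0,"turn": -0.034,"fingers": 1}
    - {"dx": 1,"dy": 37,"dz": 0,"turn": -0.034,"fingers": 1}
    - {"dx": 1,"dy": 37,"dz": 0,"turn": -0.034,"fingers": 1}
    - {"dx": 1,"dy": 37,"dz": 0,"turn": -0.034,"fingers": 1}
    - {"dx": 1,"dy": 34,"dz": 0,"turn": -0.034,"fingers": 1}
    - {"dx": 0,"dy": 0,"dz": 0,"turn": 0,"fingers": 1}
    - {"dx": 0,"dy": 0,"dz": 0,"turn": 0,"fingers": 1}

```text
clock: 11.02
position: [0.5206, 0.2889, 0.1635]
ee_rot: [0.012, -0.631, 0.776, -0.009]
contact_force: [-0.1, -0.1, -1.5]
width: 0.0594
```

```bash
python3 r.py w4
```

```text
[0.52063872 0.28888756 0.16347195] yaw -1.7755679623336462 zaxis [ 0.031  0.001 -1.   ] [ 0.39645615  0.34512215  1.60644224 -0.01223101  1.16096566  2.17684391]
0.58 [317.9, 331.9] [[231.0, 287.0], [404.0, 285.0], [405.0, 372.0], [232.0, 374.0]] [[0.4482 0.3056 0.025 ]] [[0.497, 0.362, 0.025], [0.473, 0.234, 0.025], [0.399, 0.244, 0.025], [0.425, 0.381, 0.025]]
```

View pics/w4.png

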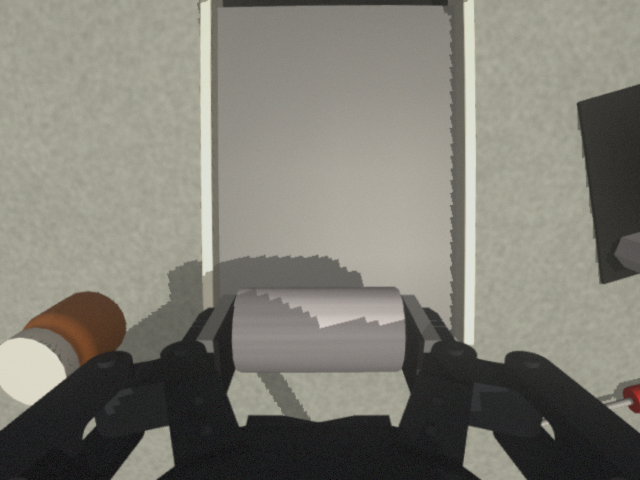

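Emit:
play_rows:
  series:
    - {"dx": 2,"dy": -8,"dz": -30,"turn": 0.01,"fingers": 1}
    - {"dx": 0,"dy": 0,"dz": -25,"turn": 0,"fingers": 1}
    - {"dx": 0,"dy": 0,"dz": -10,"turn": 0,"fingers": 1}
    - {"dx": 0,"dy": 0,"dz": 0,"turn": 0,"fingers": 1}

```text
clock: 11.45
position: [0.5242, 0.2744, 0.0987]
ee_rot: [0.014, -0.633, 0.774, -0.011]
contact_force: [0.4, -0.4, -1.3]
width: 0.0591
```

Emit:
play_rows:
  series:
    - {"dx": -2,"dy": 2,"dz": -10,"turn": 0,"fingers": 1}
    - {"dx": -1,"dy": 1,"dz": -8,"turn": 0,"fingers": 1}
    - {"dx": 0,"dy": 0,"dz": 0,"turn": 0,"fingers": 1}
    - {"dx": 0,"dy": 0,"dz": 0,"turn": 0,"fingers": 1}

```text
clock: 11.78
position: [0.5224, 0.2755, 0.0812]
ee_rot: [0.015, -0.631, 0.775, -0.011]
contact_force: [0.1, 0.5, -0.9]
width: 0.0591
```

```bash
python3 - <<'E'
from h import *
print(get_state()['position'])
im=get_image('side'); save(im,'s2',(150,270,350,420),4)
E
```

```text
[0.52244296 0.27550085 0.08118737]
```

View pics/s2.png

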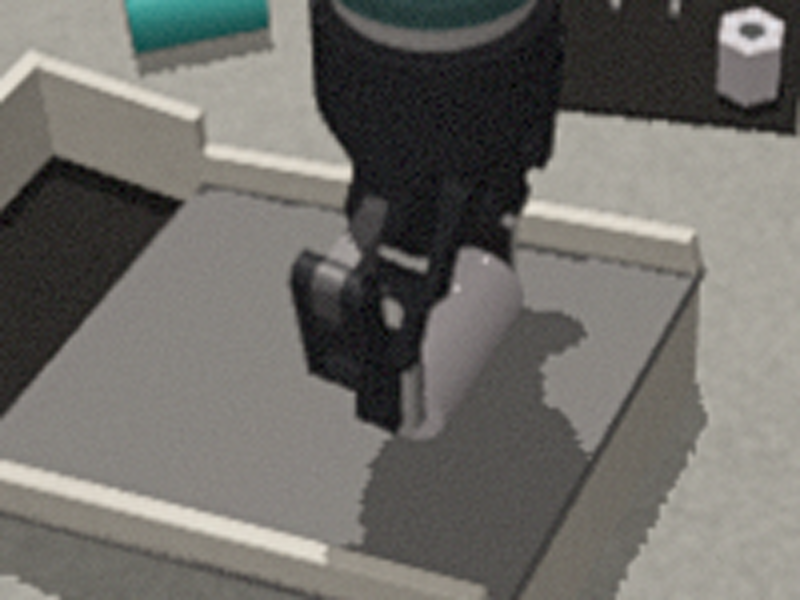

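The sleeve is held crossways on the upper half of the ramp, at crop (460,340). I'll lower it to about 3 mm above the surface.

Emit:
play_rows:
  series:
    - {"dx": -1,"dy": 0,"dz": -5,"turn": 0,"fingers": 1}
    - {"dx": 0,"dy": 0,"dz": -3,"turn": 0,"fingers": 1}
    - {"dx": 0,"dy": 0,"dz": 0,"turn": 0,"fingers": 1}
    - {"dx": 0,"dy": 0,"dz": 0,"turn": 0,"fingers": 1}

```text
clock: 12.17
position: [0.5227, 0.2765, 0.0745]
ee_rot: [0.017, -0.632, 0.775, -0.012]
contact_force: [0.1, 0.6, -0.5]
width: 0.0594
```

Emit:
play_rows:
  series:
    - {"dx": 0,"dy": 0,"dz": -2,"turn": 0,"fingers": 1}
    - {"dx": 0,"dy": 0,"dz": 0,"turn": 0,"fingers": 1}
    - {"dx": 0,"dy": 0,"dz": 0,"turn": 0,"fingers": -1}
    - {"dx": 0,"dy": 0,"dz": 0,"turn": 0,"fingers": -1}
    - {"dx": 0,"dy": 0,"dz": 0,"turn": 0,"fingers": -1}
    - {"dx": 0,"dy": 0,"dz": 0,"turn": 0,"fingers": -1}
    - {"dx": 0,"dy": 0,"dz": 0,"turn": 0,"fingers": -1}
    - {"dx": 0,"dy": 0,"dz": 0,"turn": 0,"fingers": -1}
    - {"dx": 0,"dy": 0,"dz": 0,"turn": 0,"fingers": -1}
    - {"dx": 0,"dy": 0,"dz": 0,"turn": 0,"fingers": -1}
    - {"dx": 0,"dy": 0,"dz": 0,"turn": 0,"fingers": -1}
    - {"dx": 0,"dy": 0,"dz": 0,"turn": 0,"fingers": -1}
    - {"dx": 0,"dy": 0,"dz": 20,"turn": 0,"fingers": -1}
    - {"dx": 0,"dy": 0,"dz": 35,"turn": 0,"fingers": -1}
    - {"dx": 0,"dy": 0,"dz": 35,"turn": 0,"fingers": -1}
    - {"dx": 0,"dy": 0,"dz": 30,"turn": 0,"fingers": -1}
    - {"dx": 0,"dy": 0,"dz": 0,"turn": 0,"fingers": -1}
    - {"dx": 0,"dy": 0,"dz": 0,"turn": 0,"fingers": -1}
    - {"dx": 0,"dy": 0,"dz": 0,"turn": 0,"fingers": -1}
    - {"dx": 0,"dy": 0,"dz": 0,"turn": 0,"fingers": -1}

```text
clock: 13.83
position: [0.521, 0.276, 0.1966]
ee_rot: [0.016, -0.632, 0.775, -0.012]
contact_force: [0.6, 0.1, 0.2]
width: 0.0856
```

```bash
cat > e.py <<'E'
from h import *
im=get_image('side'); save(im,'s3')
for k in range(2):
    im=get_image('side')
    for l in ('round_mid','square_mid'):
        for m in masks_of(im,l): print(l,round(m['p'],2),np.round(m['xy'],1),hit(im,[m['xy']],.021).round(3))
print(get_state()['clock'])
E
python3 e.py
```

```text
round_mid 0.8 [411.9 239.2] [[ 0.342 -0.112  0.021]]
round_mid 0.66 [195.3 269.5] [[0.708 0.07  0.021]]
round_mid 0.55 [137.4 340.4] [[0.73  0.245 0.021]]
round_mid 0.51 [226.6 242.1] [[ 0.682 -0.017  0.021]]
square_mid 0.89 [343.2 182.7] [[ 0.507 -0.278  0.021]]
round_mid 0.83 [409.6 238.7] [[ 0.346 -0.112  0.021]]
round_mid 0.81 [196.7 270.3] [[0.705 0.071 0.021]]
round_mid 0.8 [136.7 340.7] [[0.731 0.245 0.021]]
round_mid 0.71 [226.  243.6] [[ 0.681 -0.013  0.021]]
square_mid 0.8 [346.  182.3] [[ 0.501 -0.281  0.021]]
14.1833
```

View pics/s3.png

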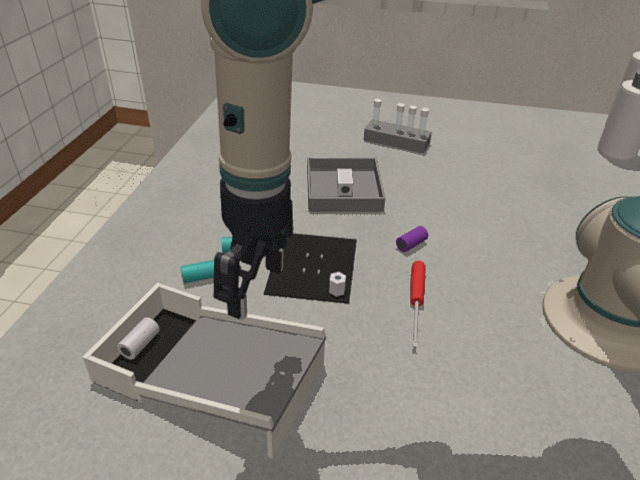

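The round sleeve is in the trough at (138,339) and the square one is in the tray at (344,182). I'll let a second and a half pass and check that the round one is at rest.

Emit:
play_rows:
  series:
    - {"dx": 0,"dy": 0,"dz": 0,"turn": 0,"fingers": -1}
    - {"dx": 0,"dy": 0,"dz": 0,"turn": 0,"fingers": -1}
    - {"dx": 0,"dy": 0,"dz": 0,"turn": 0,"fingers": -1}
    - {"dx": 0,"dy": 0,"dz": 0,"turn": 0,"fingers": -1}
    - {"dx": 0,"dy": 0,"dz": 0,"turn": 0,"fingers": -1}
    - {"dx": 0,"dy": 0,"dz": 0,"turn": 0,"fingers": -1}
    - {"dx": 0,"dy": 0,"dz": 0,"turn": 0,"fingers": -1}
    - {"dx": 0,"dy": 0,"dz": 0,"turn": 0,"fingers": -1}
    - {"dx": 0,"dy": 0,"dz": 0,"turn": 0,"fingers": -1}
    - {"dx": 0,"dy": 0,"dz": 0,"turn": 0,"fingers": -1}
    - {"dx": 0,"dy": 0,"dz": 0,"turn": 0,"fingers": -1}
    - {"dx": 0,"dy": 0,"dz": 0,"turn": 0,"fingers": -1}
    - {"dx": 0,"dy": 0,"dz": 0,"turn": 0,"fingers": -1}
    - {"dx": 0,"dy": 0,"dz": 0,"turn": 0,"fingers": -1}
    - {"dx": 0,"dy": 0,"dz": 0,"turn": 0,"fingers": -1}
    - {"dx": 0,"dy": 0,"dz": 0,"turn": 0,"fingers": -1}
    - {"dx": 0,"dy": 0,"dz": 0,"turn": 0,"fingers": -1}
    - {"dx": 0,"dy": 0,"dz": 0,"turn": 0,"fingers": -1}
    - {"dx": 0,"dy": 0,"dz": 0,"turn": 0,"fingers": -1}
    - {"dx": 0,"dy": 0,"dz": 0,"turn": 0,"fingers": -1}

```text
clock: 15.85
position: [0.521, 0.2759, 0.1958]
ee_rot: [0.015, -0.632, 0.775, -0.011]
contact_force: [-0.6, -0.9, 0.1]
width: 0.0853
```

```bash
python3 - <<'E'
from h import *
def c(im): # difference of raw pixels in the trough region between two frames
    return im['pixels'][290:400,90:200].astype(float)
a=get_image('side')
for _ in range(6): b=get_image('side')
print('mean diff',abs(c(a)-c(b)).mean(), abs(cv2.GaussianBlur(c(a)-c(b),(5,5),0)).max())
for im in (a,b):
    for m in masks_of(im,'round_mid'):
        if m['xy'][0]<170: print(m['p'],m['xy'])
E
```

```text
mean diff 2.4490633608815426 6.296875Traceback (most recent call last):
  File "<stdin>", line 8, in <module>
ValueError: only the last four pictures can be asked about
```

```bash
python3 -c "
from h import *
im=get_image('side')
print([(m['p'],m['xy']) for m in masks_of(im,'round_mid') if m['xy'][0]<170])
print(sign_off())"
```

```text
[(0.86, [137.0, 336.3])]
the job is handed in; nothing more can be done
None
```

I took the square sleeve off the ramp by its end faces, set it in the middle of the side tray and let it go. I then picked up the plain round sleeve from the mat by its ends. I held it crossways on the upper half of the ramp, about 60 mm down from the head and an estimated 2–4 mm above the surface, and let go. It rolled untouched into the catch trough, and I handed in at about 16 s; no verdict was reported.

**Last checks:**
- **Square sleeve:** it lies in the tray at about (0.50, −0.28) m.
- **Round sleeve:** it lies in the trough at about (0.73, 0.245) m.
- **At rest:** two pictures 0.3 s apart differed only by noise. The network's pixel row for the round sleeve varied by about 4 px (340 to 336) between looks, which I take as network scatter because the pictures themselves agreed.
- **Gripper:** it stayed open about 0.2 m up, touching nothing.
- **Failed check:** one script stopped with an error because I asked about a picture that was too old. I repeated the check with a new one before handing in.

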